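# Roll-check tube spacers on the plate and scrap the crushed one

## Robot

A 6-joint arm with a two-finger parallel gripper is mounted at the origin on the work surface. World frame = base frame: x ahead of the robot, y to its left, z up, the work surface at z = 0. Lengths are in m, angles in rad, forces in N, time in s.
With the tool pointing down it reaches from about 0.35 to 0.975 m from the base axis. Payload 7.1 kg.
Tool frame: the origin (TCP) lies midway between the tips of the shut fingers; the grasp point (between the pads) lies 19 mm behind it; z points along the fingers, y is the line along which they close (so a half turn about z gives the same grasp; the last joint's range is limited). The gripper opens to 88 mm and grips with 3 to 60 N. Pads are 20 mm wide; open, the fingers measure 115 mm over their backs; the gripper's body (75 mm by 178 mm) begins 61 mm behind the grasp point.
Start: joints at [1.255, 0.423, 1.63, -0, 1.089, -0.019], TCP at [0.183, 0.598, 0.192] pointing down, gripper open.
Joint ranges: [-3, 3], [-0.9, 2.11], [0.09, 2.58], [-1.31, 4.45], [0.11, 2.69], [-2.54, 2.54]. Speed limits (rad/s): [2.39, 2.39, 3.01, 3.14, 3.14, 3.14].

## Interface

Orientations are given as a unit quaternion [w, x, y, z].
In Python, from station import move_pose, movel, movej, command_gripper, wait, inverse_kinematics, read_camera, camera_info, MotionError, job_done, get_time, get_joint_pos, get_qvel, get_effort, get_tcp_pos, get_ee_rot, get_ft_force, get_ft_torque, get_grip_width, get_finger_force gives the robot as it stands. Calls block until the motion is done:
- move_pose(position, orientation): joint-space move of the TCP to a pose.
- movel(position, frame=None, v=0.15, until_force=None): straight line of the TCP; frame=None keeps the orientation; v is the mean speed in m/s. With until_force (N) it stops when the force on the tool has changed by that much, and returns True; else False.
- movej(angles): joint-space move.
- command_gripper(opening): opening from 0.0 (shut) to 1.0 (fully open); the grip force is fixed at half the most; returns when the fingers have stopped.
- wait(seconds).
- inverse_kinematics(position, orientation): joint angles nearest the present ones, or None.
- read_camera(name): name is "side" or "top"; returns the picture (384x512x3 uint8, red, green, blue); there is no depth.
- camera_info(name): a dict with "intrinsics" (3x3 intrinsics, pixels), "dist" ([k1, k2, p1, p2, k3] as OpenCV has them; the pictures are not rectified), "T" (4x4, takes a point from camera to world coordinates). Camera axes: x right, y up, looking along -z (the intrinsics and any distortion apply to the point x, -y, -z); pixel columns grow to the right and rows downward; lengths in m; the calibration is good to about 2 mm. A picture is of the moment at which its call begins. camera_info takes no time and is no camera call.
A pose or a line that the arm cannot do raises MotionError and nothing moves.
- job_done(): hands the job in; it is judged then, once.
Readings, each from a call of its own:
- get_time(): time.
- get_joint_pos(): joint angles.
- get_qvel(): joint speeds.
- get_effort(): joint torques, N m.
- get_tcp_pos(): TCP position.
- get_ee_rot(): TCP orientation.
- get_ft_force(): force on the tool from outside, world axes, zero at the start.
- get_ft_torque(): the same for the moment, N m.
- get_grip_width(): opening from 0.0 (shut) to 1.0 (fully open).
- get_finger_force(): force on a finger pad.
Only numpy, scipy, OpenCV 4.12 (cv2) and the standard library are available. Lean on these libraries where they do the work, as an engineer would, in place of code of your own. Each camera call takes 0.05 s, during which the arm holds its last target. There are 200 camera calls.

## Task

Check the two aluminium tube spacers on the flat steel plate: roll the round one over and over across the plate, without lifting it, until it rests along the stop bar. Lay the other one, which was squashed in the vice and could only rock, down flat in the grey scrap tray, and do not disturb the other things on the bench.

Things in the scene. Friction and masses are not known exactly. Their poses are not given: they have to be found in the camera images.
- round_tube: round aluminium tube spacer, closed ends with black plugs, 38 mm diameter, 90 mm long, 0.12 kg, loose on the plate near the edge opposite the stop bar. Origin at its centre; y axis = its long axis, level, at the start parallel to the bar within 6 degrees. Pushed squarely from behind at mid height by a blunt tool it rolls ahead of it, and stops soon after the push; squeezed hard against the bar it jumps up
- crushed_tube: aluminium tube spacer of the same length squashed flat: 48 mm wide along its x axis, 20 mm high along its z axis, 90 mm long along its y axis, flat faces up and down, rounded sides, about 0.12 kg, lying loose on the plate beside the round one (end to end, about 40 mm apart; which is on which side varies). Origin at its centre. Its y axis is roughly parallel to the stop bar (within 6 degrees)
- plate: flat dark steel checking plate fixed on the bench, 340 mm (x) x 280 mm (y) x 15 mm thick; its top is 15 mm above the bench. A grey stop bar 20 mm wide and 25 mm higher than the plate's top runs along its whole +x edge, parallel to its y axis; the other three edges are open. Origin at the centre of its underside
- stop (a point): middle of the foot of the stop bar's inner face, at the height of the plate's top (150 mm along the plate's x axis from its centre); the round tube touching the bar has its centre 19 mm short of this along the plate's x axis
- tray: open grey plastic scrap tray fixed on the bench, empty, outside 220 mm (x) x 150 mm (y) x 45 mm high, walls and floor 5 mm thick. Origin at the centre of its underside
- spray_can: blue-banded spray can standing upright, 66 mm diameter, 190 mm high, loose bystander; origin at the centre of its underside
- screw_box: closed clear box of screws with a white lid, 110 x 75 x 38 mm, loose bystander lying on the bench; origin at the centre of its underside
- shears: shears with orange handles lying flat, about 220 mm long, 90 mm across the handles and 15 mm high, loose bystander; origin at its middle, x axis towards the blade tips
- hose_cuff: black hose cuff, an open ring 54 mm in diameter and 60 mm high, standing upright, loose bystander; origin at the centre of its underside
Not all that is in view belongs to the job. What is shaped like the round_tube but orange or pink is not meant.

How it is judged:
By the outcome, as a careful person would: the job done as asked, in the order asked, and still so for the second after the job is handed in, with the robot touching nothing.
It also fails if it takes over 58 s, if anything falls off the work surface, if the arm or the gripper's body presses on something with over 40 N, if the wrist force passes 120 N, or if a joint passes its speed limit or range.

## Working session

There is one attempt and no reset: what is moved stays moved. The work goes in short steps, each a Python script; the robot and the scene stay as the last script left them, time stands still between calls to the robot, and variables do not carry over. Pictures are saved under pics/ and viewed, at most 10 in all, crops included, and the job is handed in when it is done.

```bash
mkdir -p pics; ls
python3 - <<'E'
from station import *
import cv2
for n in("top","side"):
    im=read_camera(n); cv2.imwrite(f"pics/{n}0.png",cv2.cvtColor(im,cv2.COLOR_RGB2BGR))
    c=camera_info(n); print(n,c)
print(get_time(),get_ee_rot())
E
```

```text
pics
top {'intrinsics': array([[381.87415666,   0.        , 251.53289491],
       [  0.        , 381.87415666, 188.29575839],
       [  0.        ,   0.        ,   1.        ]]), 'dist': array([-0.10498606,  0.        ,  0.        ,  0.        ,  0.        ]), 'T': array([[-0.05320262,  0.97685529, -0.20717923,  0.35100449],
       [-0.9985802 , -0.052597  ,  0.00843436, -0.03620524],
       [-0.00265785,  0.2073338 ,  0.97826665,  1.02442913],
       [ 0.        ,  0.        ,  0.        ,  1.        ]])}
side {'intrinsics': array([[360.86002165,   0.        , 249.88463775],
       [  0.        , 360.86002165, 194.20924045],
       [  0.        ,   0.        ,   1.        ]]), 'dist': array([-0.00854513,  0.        ,  0.        ,  0.        ,  0.        ]), 'T': array([[-9.80291200e-01,  1.44706082e-01, -1.34496518e-01,
         4.32276062e-01],
       [-1.97557511e-01, -7.16519575e-01,  6.69007271e-01,
         5.69681924e-01],
       [ 4.40033363e-04,  6.82392738e-01,  7.30985607e-01,
         7.63922350e-01],
       [ 0.00000000e+00,  0.00000000e+00,  0.00000000e+00,
         1.00000000e+00]])}
0.1 [-1.16975306e-04  1.47830782e-01  9.89012433e-01 -6.73015163e-04]
```

View pics/top0.png

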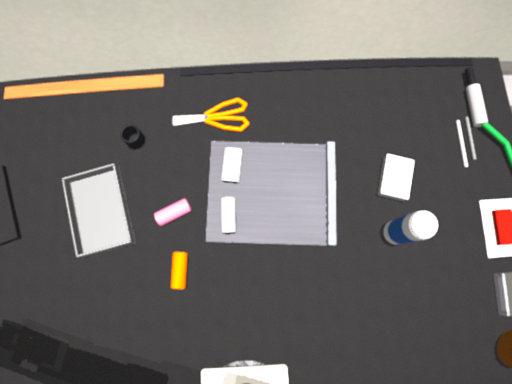

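View pics/side0.png

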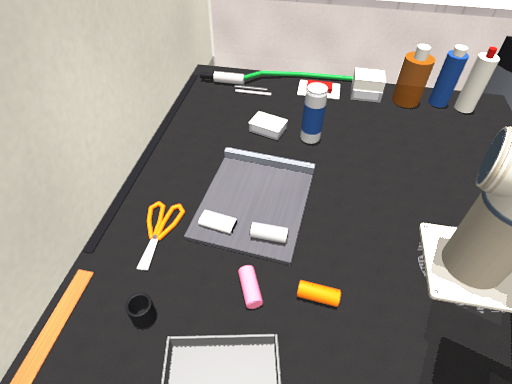

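Top view: the stop bar is at (332,192), so plate +x points along world −y. The white tubes are at (232,165), which looks wider and so probably crushed, and (228,215), which looks narrower and so probably round. The tray is at (98,210). The side view shows the same layout, and the pink and orange cylinders are decoys.

```bash
cat > h.py <<'E'
from station import *
import numpy as np, cv2
def ray(n,px):
    c=camera_info(n); T=c["T"]
    p=cv2.undistortPoints(np.array(px,float).reshape(-1,1,2),c["intrinsics"],c["dist"])[:,0]
    return T[:3,3],np.c_[p[:,0],-p[:,1],-np.ones(len(p))]@T[:3,:3].T
def on(n,px,z):
    o,d=ray(n,px); return (o+d*((z-o[2])/d[:,2])[:,None])[:,:2]
def blobs(n,roi,thr=150):
    im=read_camera(n); x0,y0,x1,y1=roi
    m=(im.min(2)>thr).astype(np.uint8); k=np.zeros_like(m); k[y0:y1,x0:x1]=1
    cs,_=cv2.findContours(m*k,cv2.RETR_EXTERNAL,cv2.CHAIN_APPROX_NONE)
    return im,[c for c in cs if cv2.contourArea(c)>60]
def save(im,name,roi,s):
    x0,y0,x1,y1=roi
    cv2.imwrite(name,cv2.resize(cv2.cvtColor(im[y0:y1,x0:x1],cv2.COLOR_RGB2BGR),None,fx=s,fy=s,interpolation=cv2.INTER_CUBIC))
E
python3 - <<'E'
from h import *
for n,roi,z in(("top",(212,140,320,245),.035),("side",(190,190,300,250),.035)):
    im,cs=blobs(n,roi)
    for c in cs:
        w=on(n,c[:,0],z); r=cv2.minAreaRect((w*1000).astype(np.float32)); print(n,cv2.boundingRect(c),[np.round(v,1) for v in r])
    c=None
    save(im,f"pics/{n}1.png",(205,135,345,250) if n=="top" else (180,140,320,260),5)
z=.015
print("plate edges",on("top",[(212,142),(335,143),(336,244),(207,243)],z))
print("tray rim",on("top",[(63,179),(113,165),(132,242),(81,255)],.045))
E
```

```text
top (212, 141, 108, 104) [array([550.7, -78.1]), array([292. , 272.8]), np.float64(85.2)]
side (190, 190, 110, 60) [array([557.9, -14.8]), array([290.6, 197.6]), np.float64(11.4)]
plate edges [[ 0.70215592  0.05790177]
 [ 0.68121549 -0.28422251]
 [ 0.40276339 -0.25947308]
 [ 0.42408781  0.07998676]]
tray rim [[0.61167219 0.46471823]
 [0.64270803 0.32526692]
 [0.43358679 0.27081058]
 [0.40554226 0.40662557]]
```

View pics/top1.png

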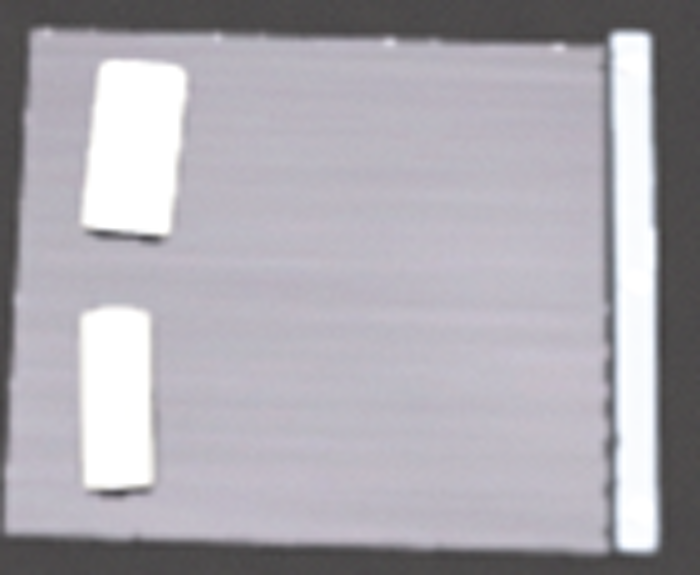

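View pics/side1.png

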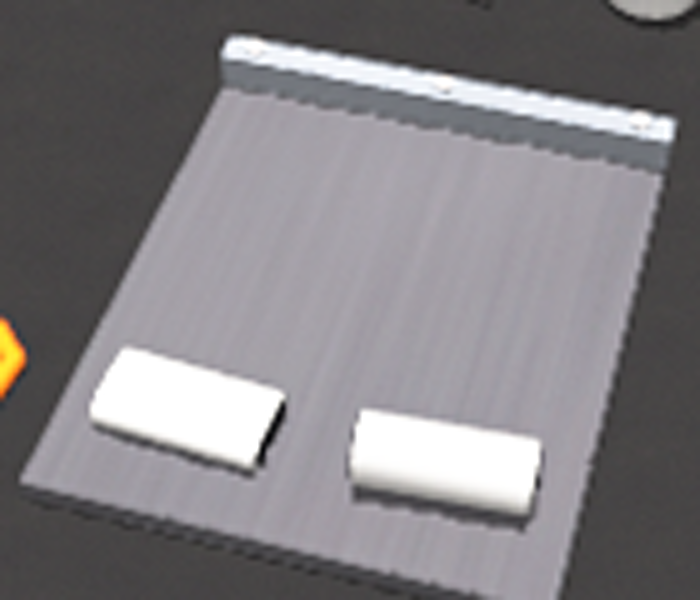

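The crops confirm it: crushed tube at top (232,165), far from the robot; round tube at (228.5,215). The bar's inner foot is at column ~326, from row 144 to 245.

Run:
```python
from h import *
for n,roi,zs in(("top",(212,146,322,240),(.025,.035,.053)),("side",(190,190,300,250),(.025,.035,.053))):
    im,cs=blobs(n,roi,235)
    for c in cs:
        for z in zs:
            r=cv2.minAreaRect((on(n,c[:,0],z)*1000).astype(np.float32)); print(n,z,cv2.boundingRect(c),[np.round(v,1) for v in r])
f=on("top",[(326.4,144.4),(326.4,245)],.015);e=on("top",[(211.4,141.4),(206,242.5)],.015)
for a in(f,e): d=a[0]-a[1]; print(a.round(4),np.degrees(np.arctan2(d[1],d[0])),np.hypot(*d))
print("tray",on("top",[(63,179),(113,165),(132,242),(81,255)],.045).mean(0))
```

```text
top 0.025 (222, 197, 13, 35) [array([497.1,  21. ]), array([32. , 90.8]), np.float64(87.5)]
top 0.035 (222, 197, 13, 35) [array([495.6,  20.5]), array([31.7, 89.9]), np.float64(87.5)]
top 0.053 (222, 197, 13, 35) [array([493. ,  19.4]), array([31.1, 88.3]), np.float64(87.5)]
top 0.025 (222, 147, 20, 35) [array([634. ,   5.9]), array([46.4, 94.3]), np.float64(81.2)]
top 0.035 (222, 147, 20, 35) [array([631.2,   5.5]), array([45.9, 93.3]), np.float64(81.2)]
top 0.053 (222, 147, 20, 35) [array([626.1,   4.8]), array([45.1, 91.6]), np.float64(81.2)]
side 0.025 (251, 222, 37, 18) [array([496.8,   7.5]), array([36.8, 94.6]), np.float64(87.4)]
side 0.035 (251, 222, 37, 18) [array([495.9,  15.1]), array([36.3, 93.3]), np.float64(87.4)]
side 0.053 (251, 222, 37, 18) [array([494.4,  28.8]), array([35.4, 91. ]), np.float64(87.4)]
side 0.025 (198, 210, 38, 22) [array([635.5,   2. ]), array([48.1, 93.1]), np.float64(81.1)]
side 0.035 (198, 210, 38, 22) [array([632.7,   9.7]), array([47.4, 91.8]), np.float64(81.1)]
side 0.053 (198, 210, 38, 22) [array([627.8,  23.5]), array([46.3, 89.5]), np.float64(81.1)]
[[ 0.6783 -0.2597]
 [ 0.4017 -0.2338]] -5.350246979020713 0.2778410948665824
[[0.704  0.0595]
 [0.4255 0.0826]] -4.733792819155402 0.2794309455342247
tray [0.52337732 0.36685532]
```

```bash
cat >> h.py <<'E'
def quat(deg):   # tool down, tool y axis along world angle deg
    t=np.radians((deg+90)/2); return [0,float(np.cos(t)),float(np.sin(t)),0]
A=-5.0; u=np.array([np.cos(np.radians(A)),np.sin(np.radians(A))]); nb=np.array([u[1],-u[0]])
MID=np.array([.540,-.247])
E
python3 - <<'E'
from h import *
c=np.array([.4955,.020]); dist=(MID-c)@nb-.019; print("dist",dist)
def P(s,z=.020): return [*(c+nb*s),z]
for a in(A,A+180):
    print(a,[np.round(inverse_kinematics(P(s,z),quat(a)),2) if inverse_kinematics(P(s,z),quat(a)) is not None else None for s,z in((-.05,.15),(-.05,.02),(dist-.03,.02))])
a=min((A,A+180),key=lambda a:abs(inverse_kinematics(P(-.05,.15),quat(a))[5]) if inverse_kinematics(P(-.05,.15),quat(a)) is not None else 9)
command_gripper(.5)
move_pose(P(-.055,.15),quat(a))
movel(P(-.055),v=.12)
print(get_ft_force(),get_time(),get_grip_width())
im=read_camera("side"); save(im,"pics/side2.png",(160,110,360,260),4)
E
```

```text
dist 0.24310555383822532
-5.0 [array([ 0.12,  0.31,  1.93, -0.  ,  0.91,  0.2 ]), array([ 0.12,  0.53,  1.99, -0.  ,  0.63,  0.2 ]), array([-0.41,  0.54,  1.97, -0.  ,  0.64, -0.32])]
175.0 [None, None, None]
[-0.41036035  0.21170464  0.32323214] 4.55 0.5012794508100681
```

View pics/side2.png

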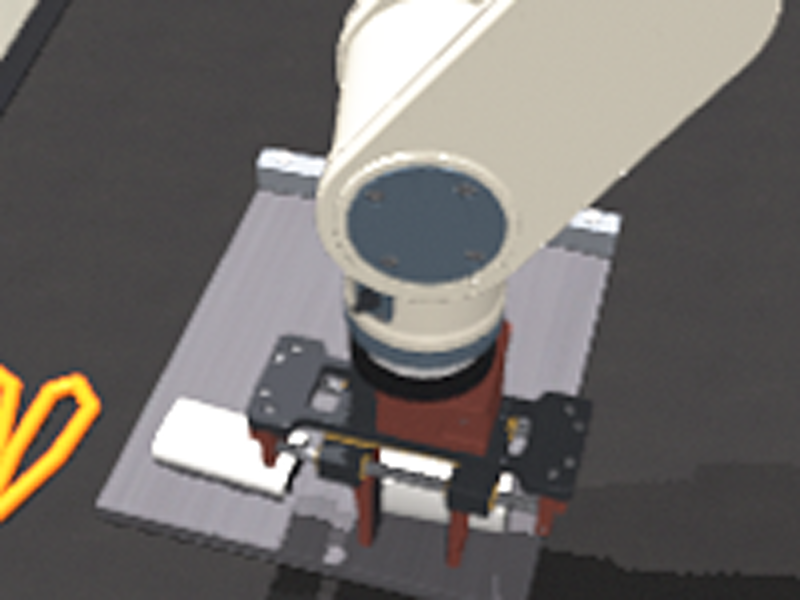

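The side view shows both fingers standing behind the round tube, clear of the crushed one. I'll push to ~20 mm short of the bar, then check.

Run:
```python
from h import *
c=np.array([.4955,.020]); d=.243
def P(s,z=.020): return [*(c+nb*s),z]
movel(P(-.029),v=.05)
f=movel(P(d-.029-.030),v=.06,until_force=15)
print(f,get_tcp_pos(),get_ft_force(),get_time()); wait(.5)
im=read_camera("top"); save(im,"pics/top3.png",(200,120,350,250),5)
```

```text
True [0.49733746 0.02330526 0.02138733] [-1.91039765  0.32223894  9.26309605] 6.3
```

View pics/top3.png

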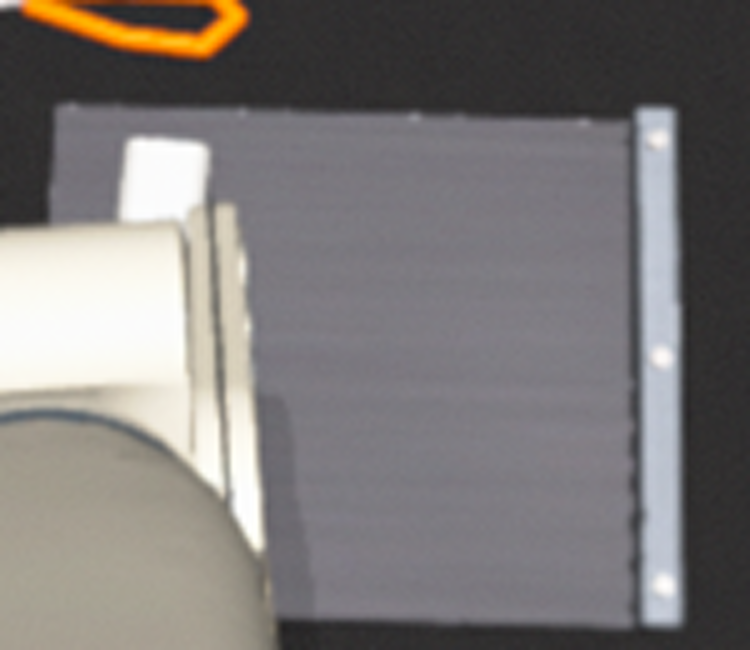

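The push stopped on an upward force of about 9 N. In this top view the arm hides the round tube, so I need the side view.

Run:
```python
from h import *
print(get_ft_force(),get_ft_torque(),get_tcp_pos(),get_ee_rot(),get_grip_width(),get_finger_force())
im=read_camera("side"); save(im,"pics/side4.png",(190,150,330,255),5)
```

```text
[-2.25050497  0.93985902  7.77570995] [-0.06240425  0.21237298 -0.00177895] [0.49735299 0.02378136 0.02141183] [0.00087389 0.73722942 0.67564092 0.00116539] 0.5017013851308725 4.263322474434972
```

View pics/side4.png

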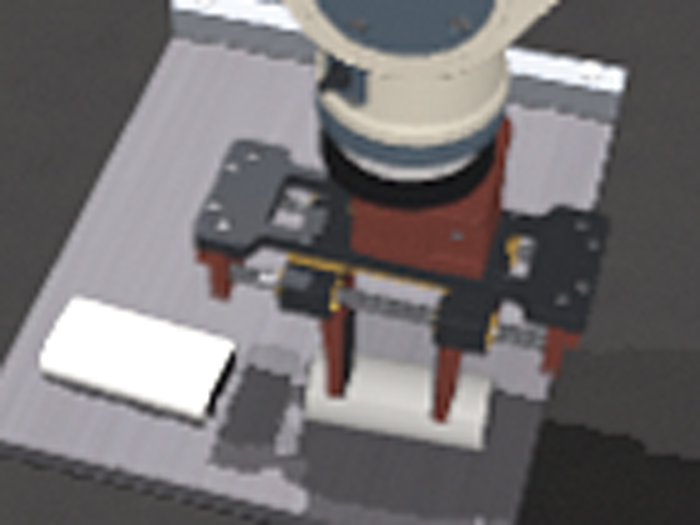

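```bash
cat >> h.py <<'E'
def proj(n,pts):
    c=camera_info(n);T=np.linalg.inv(c["T"]);p=np.c_[np.array(pts,float),np.ones(len(pts))]@T.T
    p=p[:,:3]*[1,-1,-1]
    return cv2.projectPoints(p,np.zeros(3),np.zeros(3),c["intrinsics"],c["dist"])[0][:,0]
E
python3 - <<'E'
from h import *
t=get_tcp_pos()
pts=[[*(t[:2]+s*u*.028+k*nb),z] for z in(.021,.06) for s in(1,-1) for k in(-.01,0,.01)]
print(((proj("side",pts)-[190,150])*5).round())
# initial tube location, rear top silhouettes
c=np.array([.4955,.02]); print(((proj("side",[[*(c+s*u*.045),z] for s in(1,-1) for z in(.015,.053)])-[190,150])*5).round())
# lower visible edge of tube now in the crop (305,415),(485,445): silhouette point z~.021
print(on("side",[(190+305/5,150+415/5),(190+485/5,150+445/5),(190+320/5,150+360/5),(190+490/5,150+378/5)],.034))
E
```

```text
[[327. 433.]
 [332. 418.]
 [338. 403.]
 [434. 459.]
 [439. 443.]
 [444. 428.]
 [328. 386.]
 [333. 370.]
 [339. 355.]
 [439. 412.]
 [444. 396.]
 [448. 380.]]
[[305. 412.]
 [306. 366.]
 [476. 452.]
 [481. 407.]]
[[ 0.5374609   0.03192408]
 [ 0.44631098  0.03241428]
 [ 0.53677229 -0.00423931]
 [ 0.44922226 -0.00990673]]
```

Run:
```python
from h import *
c=np.array([.4955,.020])-nb*.055
for z in(.02,.04,.06): print(z,((proj("side",[[*(c+s*u*.028+k*nb),z] for s in(1,-1) for k in(-.01,.01)])-[160,110])*4).round().tolist())
im=read_camera("side"); save(im,"pics/side5.png",(245,205,305,250),13)
print(proj("side",[[*get_tcp_pos()]]))
```

```text
0.02 [[361.0, 573.0], [370.0, 547.0], [450.0, 595.0], [458.0, 568.0]]
0.04 [[361.0, 554.0], [371.0, 528.0], [452.0, 576.0], [460.0, 550.0]]
0.06 [[361.0, 535.0], [371.0, 509.0], [453.0, 557.0], [461.0, 530.0]]
[[267.07465734 235.97756159]]
```

View pics/side5.png

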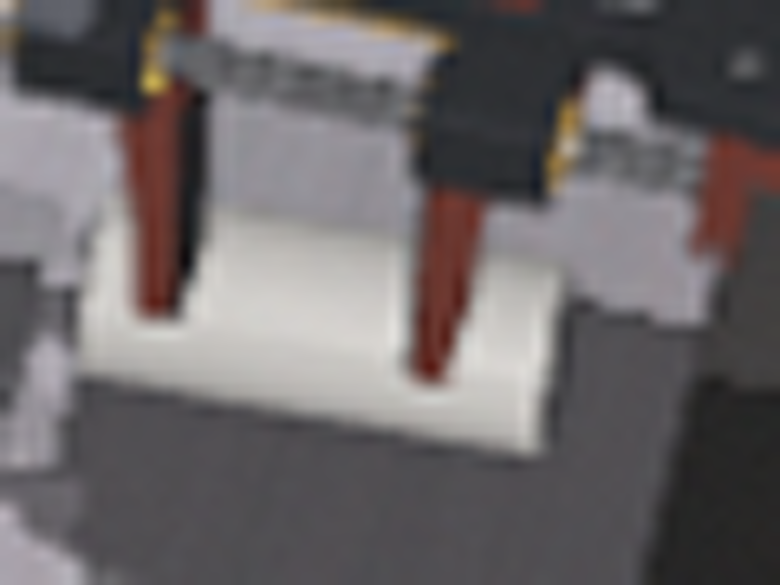

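The fingertips sit visibly higher than the TCP: they end on the tube at px (257,229) and (278,234), where z=0.021 would give ~(256,234) and lower. Opening evidently retracts the tips, so they rode up on the tube. I'll back off and find the real tip height by touching the plate.

Run:
```python
from h import *
print(on("side",[(268.8,236.9),(270.4,222.7)],.034))
c=np.array([.4955,.020])
def P(s,z=.020): return [*(c+nb*s),z]
t=get_tcp_pos(); movel([t[0],t[1],.07],v=.1)
movel(P(-.045,.07),v=.1)
movel(P(-.045,.028),v=.1); 
print(movel(P(-.045,.000),v=.02,until_force=4),get_tcp_pos(),get_ft_force(),get_time())
t=get_tcp_pos(); movel([t[0],t[1],t[2]+.005],v=.03)
im,cs=blobs("side",(240,190,310,250),200); cv2.imwrite("pics/s6.png",im)
print([cv2.boundingRect(k) for k in cs],get_tcp_pos(),get_ft_force())
```

```text
[[ 0.49161133  0.03500186]
 [ 0.49489965 -0.01034138]]
False [4.99503971e-01 6.48321791e-02 1.27187969e-04] [ 0.41961594 -0.09302807 -0.66940555] 10.2667
[] [0.49970428 0.06483374 0.00537672] [ 0.55997771  0.47702873 -0.61427879]
```

Run:
```python
from h import *
t=get_tcp_pos()
print(movel([t[0],t[1],-.02],v=.025,until_force=4),get_tcp_pos(),get_ft_force(),get_time())
t=get_tcp_pos(); movel([t[0],t[1],t[2]+.005],v=.03)
im=read_camera("side"); save(im,"pics/side6.png",(190,150,330,255),5); print(get_tcp_pos(),get_ft_force())
```

```text
True [ 0.49947734  0.06481374 -0.01563287] [-0.97219531  0.16467107  5.20733188] 11.425
[ 0.49943981  0.06481345 -0.0106532 ] [ 0.66808279  0.21094583 -0.63502347]
```

View pics/side6.png

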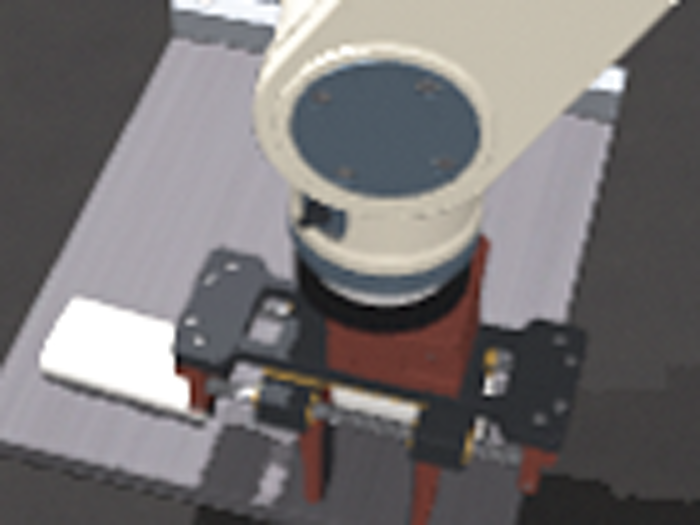

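```bash
python3 - <<'E'
from h import *
t=np.array(get_tcp_pos()); 
for z in(-.01,.0,.01,.02,.03,.05): print(z,((proj("side",[[*(t[:2]+a*u-k*nb),z] for a,k in((.03,0),(.03,.01),(-.03,0),(.089,0),(.089,.01))])-[190,150])*5).round().tolist())
E
python3 -c "
import cv2;im=cv2.imread('pics/side6.png');cv2.imwrite('pics/c7.png',cv2.resize(im[230:525,150:580],None,fx=1.8,fy=1.8))"
```

```text
-0.01 [[309.0, 517.0], [303.0, 533.0], [423.0, 545.0], [199.0, 489.0], [193.0, 505.0]]
0.0 [[309.0, 505.0], [303.0, 521.0], [424.0, 534.0], [198.0, 478.0], [192.0, 494.0]]
0.01 [[309.0, 494.0], [303.0, 510.0], [425.0, 523.0], [197.0, 467.0], [191.0, 482.0]]
0.02 [[309.0, 483.0], [303.0, 499.0], [427.0, 511.0], [196.0, 455.0], [190.0, 471.0]]
0.03 [[309.0, 471.0], [303.0, 487.0], [428.0, 500.0], [196.0, 443.0], [189.0, 459.0]]
0.05 [[309.0, 447.0], [304.0, 463.0], [430.0, 476.0], [194.0, 419.0], [187.0, 435.0]]
```

View pics/c7.png

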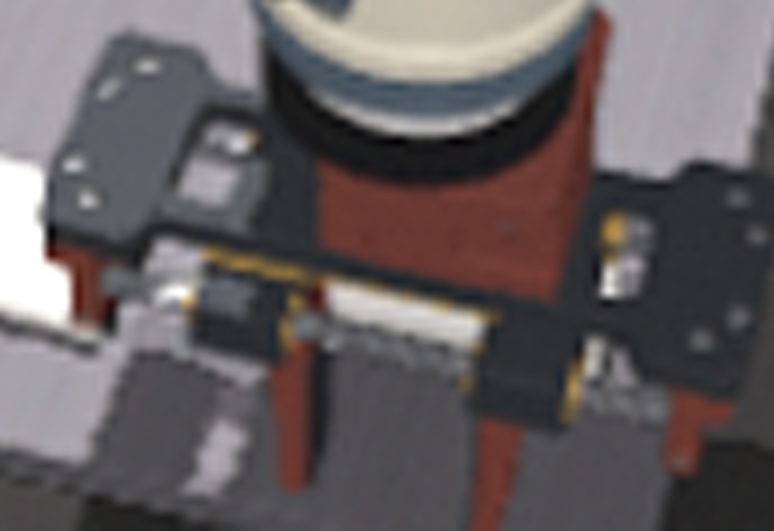

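The crop shows the fingertips at c7 (292,490), which matches tips 30 mm above the reported TCP, with the brackets clear of the crushed tube. Tip height is now ~0.020, below the tube's mid height, so I'll push again.

Run:
```python
from h import *
c=np.array([.4955,.020]); z=-.0106
def P(s): return [*(c+nb*s),z]
for s,v in((-.015,.04),(.05,.06),(.12,.06),(.19,.06)):
    f=movel(P(s),v=v,until_force=10); print(f,get_tcp_pos().round(4) if hasattr(get_tcp_pos(),'round') else get_tcp_pos(),get_ft_force(),get_time())
    if f: break
for n,roi,thr in(("side",(200,140,330,245),225),("top",(225,142,326,245),225)):
    im,cs=blobs(n,roi,thr); cv2.imwrite(f"pics/{n}7.png",im[:,:,::-1])
    for k in cs: print(n,cv2.boundingRect(k),(on(n,k[:,0],.034).min(0),on(n,k[:,0],.034).max(0)))
```

```text
False [ 0.4969  0.035  -0.0106] [-0.66892518 -0.0107214  -0.82384657] 12.7
False [ 0.4912 -0.0296 -0.0106] [ 0.36258144 -0.20426142 -0.01692742] 13.9333
False [ 0.485  -0.0993 -0.0106] [ 0.92769039  0.1329214  -0.16865914] 15.25
False [ 0.4789 -0.169  -0.0106] [ 0.18584929  0.88696265 -1.0379446 ] 16.5667
side (200, 210, 37, 23) (array([ 0.58454559, -0.02053339]), array([0.6792473 , 0.03982771]))
side (225, 148, 28, 9) (array([ 0.59192178, -0.28138835]), array([ 0.6813175 , -0.25699751]))
top (304, 181, 22, 17) (array([ 0.5267781 , -0.24023205]), array([ 0.57281029, -0.18283228]))
top (225, 148, 15, 32) (array([ 0.58828202, -0.01644957]), array([0.67594168, 0.02446304]))
```

Run:
```python
from h import *
c=np.array([.4955,.020]); z=-.0106
def P(s,z=z): return [*(c+nb*s),z]
f=movel(P(.218),v=.025,until_force=3); print(f,get_tcp_pos(),get_ft_force(),get_time())
t=np.array(get_tcp_pos()); s=(t[:2]-c)@nb; print("s",s)
movel(P(s-.03),v=.06); movel(P(s-.05,.10),v=.15); movel(P(-.05,.15),v=.25)
print(get_time())
im,cs=blobs("top",(240,142,324,245),190); cv2.imwrite("pics/top8.png",im[:,:,::-1])
for k in cs:
    w=on("top",k[:,0],.034); r=cv2.minAreaRect((w*1000).astype(np.float32)); print(cv2.boundingRect(k),cv2.contourArea(k),r,((MID-np.array(r[0])/1000)@nb))
hsv=im[200:230,290:340].min(2); print(hsv[::6])
```

```text
True [ 0.47711429 -0.1897612  -0.01072375] [0.50382005 2.66033845 0.82486159] 17.4667
s 0.2105654115751969
20.0333
(315, 199, 9, 36) 250.0 ((476.42529296875, -217.28659057617188), (21.049997329711914, 92.80952453613281), 84.8876953125) 0.024059440118973534
[[126 128 126 127 126 128 127 127 129 129 129 129 128 130 128 128 125 127
  128 129 129 129 127 124 135 157 176 202 230 242 250 252 250 244 230 217
  188 144 145 186 194 192 192 192 188 152  80  43  47  46]
 [127 125 127 126 128 126 128 127 127 128 129 128 131 129 128 130 130 130
  132 132 132 118  87  90 135 178 208 227 237 245 250 252 251 249 245 240
  226 186 156 183 194 194 191 192 187 154  86  48  48  48]
 [128 128 128 129 127 127 126 129 128 129 129 128 130 129 130 131 128 129
  127 129 129 123 106 100 140 185 211 229 239 247 251 252 252 250 245 239
  226 186 158 185 197 195 193 192 189 154  90  48  46  48]
 [126 126 128 128 127 127 127 127 127 126 127 127 126 128 129 128 128 127
  128 129 126 116  87  95 146 188 216 231 241 248 252 252 252 249 243 238
  226 184 154 184 195 194 192 192 190 155  89  48  47  49]
 [127 128 126 126 127 127 126 127 126 128 125 129 127 126 128 128 127 128
  127 128 126 115  84  97 149 191 220 232 242 249 252 252 252 248 239 235
  222 178 141 168 190 195 195 195 187 155  94  53  46  47]]
```

Run:
```python
from h import *
im=cv2.imread("pics/top8.png").min(2).astype(float)
for r in range(203,234,5):
    g=np.diff(im[r,305:345]); g=np.diff(cv2.GaussianBlur(im[r:r+1,305:345],(3,1),0)[0])
    row=im[r]
    L=next(c+(190-row[c])/(row[c+1]-row[c]) for c in range(310,322) if row[c]<190<=row[c+1])
    R=next(c+(row[c]-190)/(row[c]-row[c+1]) for c in range(320,335) if row[c]>=190>row[c+1])
    B=next(c for c in range(int(R)+1,335) if row[c]>172)
    a=on("top",[(L,r),(R,r)],.036);b=on("top",[(B-.3,r)],.040)
    print(r,round(L,2),round(R,2),B,"centre to bar mm",((b[0]-a.mean(0))@nb*1000).round(1),"right edge gap",((b[0]-a[1])@nb*1000).round(1), ((a[1]-a[0])@nb*1000).round(1))
```

```text
203 315.45 326.9 327 centre to bar mm 13.9 right edge gap -1.3 30.3
208 315.34 326.88 327 centre to bar mm 14.0 right edge gap -1.2 30.5
213 315.21 326.92 327 centre to bar mm 14.1 right edge gap -1.4 30.9
218 315.07 326.86 327 centre to bar mm 14.3 right edge gap -1.2 31.0
223 315.0 326.72 327 centre to bar mm 14.5 right edge gap -0.8 30.7
228 314.9 326.8 327 centre to bar mm 14.5 right edge gap -1.0 31.1
233 314.92 326.64 327 centre to bar mm 14.7 right edge gap -0.6 30.6
```

The tube is at the bar but about 1° off square, with the near end slightly away. I'll give it one gentle squaring nudge.

Run:
```python
from h import *
c=np.array([.4955,.020]); z=-.0106
def P(s,z=z): return [*(c+nb*s),z]
movel(P(.165,.05),v=.3); movel(P(.165),v=.12); movel(P(.200),v=.06)
f=movel(P(.222),v=.015,until_force=6); t=np.array(get_tcp_pos()); s=(t[:2]-c)@nb
print(f,s,get_ft_force(),get_ft_torque(),get_time())
movel(P(s-.03),v=.06); movel(P(s-.05,.08),v=.2); movel(P(0,.13),v=.3)
im=read_camera("top"); cv2.imwrite("pics/top9.png",im[:,:,::-1]); im=im.min(2); print(get_time())
for r in range(203,234,5): print(r,im[r,312:333])
```

```text
True 0.21054324541554978 [0.67110837 2.81618828 2.84193858] [ 0.43001122 -0.21279369  0.10627732] 23.25
25.275
203 [104  96 139 184 214 231 242 248 252 253 252 251 249 245 233 196 163 193
 204 201 201]
208 [ 89  96 144 188 219 232 242 249 252 253 253 250 243 241 232 195 163 192
 202 201 202]
213 [ 95  99 148 190 221 234 244 250 253 254 253 252 249 244 232 193 163 191
 203 201 202]
218 [ 91  99 153 196 223 236 245 251 253 253 253 252 248 244 232 194 162 192
 202 201 199]
223 [ 87 101 154 199 224 238 246 251 253 253 253 251 245 242 230 186 138 167
 197 204 203]
228 [114 112 160 202 226 238 247 252 253 253 253 251 246 241 228 190 169 193
 204 204 204]
233 [ 88 107 162 200 225 234 243 251 253 254 255 252 246 238 223 184 163 190
 202 205 207]
```

The round tube now lies evenly along the bar. Next is the crushed one.

Run:
```python
from h import *
p=[.632,.006]
q=min((quat(a) for a in(81.2,-98.8) if inverse_kinematics([*p,.13],quat(a)) is not None),key=lambda q:abs(inverse_kinematics([*p,.13],q)[5]))
print(q,inverse_kinematics([*p,.13],q))
command_gripper(.8)
move_pose([*p,.12],q); movel([*p,.002],v=.12)
f=movel([*p,-.035],v=.025,until_force=4); z=get_tcp_pos()[2]; O=.015-z; print(f,"offset",O,get_ft_force(),get_time())
if f:
    z=z+max(O-.0306,0)+.004; movel([*p,z],v=.05)
    command_gripper(.3); w=get_grip_width(); print("w mm",w*88,get_finger_force(),get_ft_force(),get_tcp_pos(),get_time())
```

```text
[0, 0.07671902812681881, 0.9970527522269202, 0] [-9.33599239e-03  5.05055412e-01  1.65678167e+00 -4.44089210e-16
  9.79755574e-01 -1.42654335e+00]
True offset 0.030592706659950175 [-1.02440648 -0.26554257  6.68530292] 29.2
w mm 47.5323816075452 29.998478293418884 [ 0.25764337 -0.10528783 -1.79024533] [ 0.6318512   0.00601238 -0.01178785] 29.9417
```

Run:
```python
from h import *
zg=-.0118; t=[.5234,.3669]
movel([.632,.006,.10],v=.12); print("w",get_grip_width()*88,get_ft_force())
q=min((quat(a) for a in(104.6,-75.4) if inverse_kinematics([*t,.10],quat(a)) is not None),key=lambda q:abs(inverse_kinematics([*t,.10],q)[5]))
move_pose([*t,.10],q); print("w",get_grip_width()*88,get_time())
movel([*t,zg+.005],v=.12)
f=movel([*t,zg-.013],v=.02,until_force=4); z=get_tcp_pos()[2]; print(f,z,zg-.010,get_ft_force())
command_gripper(.72); wait(.2)
movel([*t,.12],v=.12); move_pose([.45,.15,.2],q); print(get_time())
for n in("top","side"):
    im=read_camera(n); cv2.imwrite(f"pics/{n}10.png",im[:,:,::-1])
im=cv2.imread("pics/top10.png").min(2)
for r in(203,213,223,233): print(im[r,310:332])
k=np.zeros_like(im); cv2.fillConvexPoly(k,np.array([(70,182),(110,170),(126,240),(84,250)]),1)
for thr in(215,235,248):
    cs,_=cv2.findContours(((im>thr)*k).astype(np.uint8),cv2.RETR_EXTERNAL,cv2.CHAIN_APPROX_NONE)
    for c in cs:
        if cv2.contourArea(c)>60: print(thr,cv2.minAreaRect((on("top",c[:,0],.02)*1000).astype(np.float32)))
```

```text
w 47.188595377120606 [-0.35382749 -0.18173919 -2.44334996]
w 47.58442574885214 32.4333
True -0.021861154639880608 -0.0218 [-1.00333588 -0.46948331  4.49224005]
37.1583
[121 115  94  87 127 168 195 218 231 240 246 248 247 245 241 233 221 180
 148 178 186 184]
[120 112  86  88 132 176 203 223 232 242 248 250 250 246 240 232 219 177
 149 176 188 184]
[122 108  80  92 141 182 208 225 236 245 249 250 249 244 234 229 215 170
 129 151 181 186]
[119 106  79  99 147 183 205 223 231 241 246 246 249 243 235 226 207 168
 148 172 185 188]
215 ((562.34228515625, 384.4269714355469), (125.97984313964844, 119.75485229492188), 14.110157012939453)
235 ((567.0922241210938, 385.531005859375), (72.5615463256836, 120.1384048461914), 14.797971725463867)
```

Run:
```python
from h import *
a=cv2.imread("pics/top0.png").astype(int).min(2); b=cv2.imread("pics/top10.png").astype(int).min(2)
print(proj("top",[[.523,.367,.02]]))
for r in range(160,262,6): print(r,b[r,58:138:4])
print(b[150:185:8,215:250:4]) # old crushed spot
# tube outline: brighter top, dark shadow
print("shears/box/can/cuff diffs")
for nm,(x0,y0,x1,y1) in dict(shears=(165,92,255,136),box=(375,150,418,203),can=(380,205,440,250),cuff=(118,120,150,152)).items():
    A,B=a[y0:y1,x0:x1].astype(np.float32),b[y0:y1,x0:x1].astype(np.float32)
    print(nm,cv2.phaseCorrelate(A,B))
```

```text
[[100.27224721 211.01358715]]
160 [ 43  43  45  45  46  43  42  46  45  45  43  44  47  44  43  89 143 219
 188 224]
166 [ 44  43  40  44  42  44  44  45  43  42  50 104 172 195 208 218 173 227
 155 226]
172 [ 45  43  41  44  43  59 113 155 180 197 210 220 224 228 230 233 218 226
 128 227]
178 [ 57 101 110 130 184 200 212 220 224 228 230 233 235 237 238 240 239 225
 164 227]
184 [173 123 214 219 224 228 231 233 235 237 238 239 240 242 243 244 246 225
 203 226]
190 [145 198 230 234 235 237 237 239 240 241 243 244 245 246 246 247 247 227
 223 215]
196 [113 201 237 239 240 241 243 244 244 245 245 246 246 245 244 242 241 231
 227 195]
202 [ 96 131 242 242 244 244 245 245 245 244 243 242 240 238 237 233 232 222
 226 135]
208 [ 83  79 243 244 243 243 242 240 239 236 235 232 231 229 225 224 221 215
 225 126]
214 [ 78  83 149 239 237 234 235 232 230 227 225 224 220 217 211 206 201 194
 226 170]
220 [ 79  81  80 219 229 227 226 223 219 216 209 203 198 193 184 176 166 158
 222 219]
226 [ 80  79  81  80 214 215 207 202 197 187 181 174 165 154 142 127 110 100
 205 225]
232 [ 77  81  81  80  79 1
[... 208 characters left out ...]
  41  34  51  30
  72 226]
250 [ 78  79  81  81  80  81  81  82  82 149 132  88  50  33  40  97 174 229
 236 225]
256 [ 80  82  83  81  83  82  80  81  84  42  58 154 203 218 222 227 231 233
 231 229]
[[113 113 114 113 115 114 115 117 117]
 [113 112 114 116 117 116 119 117 117]
 [113 114 114 114 117 117 118 118 118]
 [117 117 116 116 120 117 117 118 117]
 [115 116 117 117 118 117 119 119 120]]
shears/box/can/cuff diffs
shears ((0.5346070771194817, 0.5098410254459687), 0.8929113338611744)
box ((0.43547054279334674, 0.08179813776383327), 0.8605350384496367)
can ((-0.20534870508427971, 0.4273349257728327), 0.8592572533642804)
cuff ((-0.14588280651202368, 0.4259179196150953), 1.1346458494663239)
```

The arm hides the tray in this frame. I'll move it aside and look at the tray again.

Run:
```python
from h import *
move_pose([.45,0.0,.25],get_ee_rot()); print(get_time())
im=read_camera("top"); cv2.imwrite("pics/top11.png",im[:,:,::-1]); b=im.min(2)
for r in range(166,256,5): print(r,b[r,62:136:3])
k=np.zeros_like(b); cv2.fillConvexPoly(k,np.array([(72,185),(109,174),(124,238),(85,247)]),1)
for thr in(215,235,248):
    cs,_=cv2.findContours(((b>thr)*k).astype(np.uint8),cv2.RETR_EXTERNAL,cv2.CHAIN_APPROX_NONE)
    for c in cs:
        if cv2.contourArea(c)>60: print(thr,cv2.minAreaRect((on("top",c[:,0],.025)*1000).astype(np.float32)))
```

```text
37.9333
166 [ 41  40  40  40  41  42  44  42  41  39  41  38  50  86 123 119  87 125
  46  45  44  42  40  44  43]
171 [ 42  42  40  39  42  40  44  78 116 120  88  55  47  49  49  74 124 150
  74  50  42  41  41  43  42]
176 [ 40  78 104 125  92  56  50  47  45  65 113 140 149 151 149 150 151 151
 136  45  40  43  43  42  40]
181 [102  48  46  65 103 134 146 148 146 146 148 148 150 149 150 149 150 151
 156  44  51  42  42  40  45]
186 [ 65  75  43 121 146 146 146 146 147 147 147 149 149 151 148 150 152 151
 151  79  50  42  43  43  45]
191 [ 38 123  45  90 145 147 147 147 147 145 148 151 150 150 150 150 150 151
 150 132  45  41  42  42  43]
196 [ 42 126  43  56 143 147 148 148 147 149 171 222 240 241 214  99 151 151
 152 146  49  52  42  43  42]
201 [ 42  77  68  44 131 148 148 147 147 160 238 241 242 241 237 141 149 153
 151 147  88  48  39  42  44]
206 [ 42  42 111  43  99 145 147 148 148 148 226 239 241 241 242 194 128 151
 152 152 137  45  44  41  42]
211 [ 40  39 132  40  63 145 147 149 149 150 184 241 241 242 241 227 109 151
 152 152 147  56  50  42  42]
216 [ 40  37  89  55  
[... 336 characters left out ...]
149 149 148 150 141 143 150 152 151 151
 152 153 154 154 119  49  42]
236 [ 41  43  38  55  89  42 116 148 149 148 150 149 151 153 152 153 152 152
 153 155 156 156 147  45  50]
241 [ 43  40  44  42 130  45  68 149 150 150 150 150 150 149 151 149 152 152
 154 153 152 142 144  67  52]
246 [ 39  42  41  40 106  47  44 144 149 148 149 149 150 149 147 149 142 133
  87  50  46  36  42  41  43]
251 [ 41  38  40  43  61  83  45 115 146 139 135 120  93  60  47  45  38  43
  41  43  43  40  41  41  42]
215 ((522.6884765625, 365.5379638671875), (88.31722259521484, 39.03000259399414), 15.2916841506958)
235 ((522.36181640625, 365.0426940917969), (85.81501770019531, 33.48280334472656), 14.585563659667969)
```

The crushed tube lies flat and centred in the tray at (0.523, 0.366), the round tube is along the bar, and the bystanders haven't moved. Handing in.

```bash
python3 -c "
from station import *
print(job_done(),get_time())"
```

```text
the job is handed in; nothing more can be done
the job is handed in; nothing more can be done
```

Handed in after about 38 s: the round tube was rolled across and rests along the stop bar, though on the first push the fingers rode up on it with about 9–15 N before I lowered them; the crushed tube lies flat in the scrap tray, and the shears, screw box, spray can and hose cuff show no movement in the top view.

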